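# Interleave two glued blanks in a bench press

## Robot

A 6-joint arm with a two-finger parallel gripper is mounted at the origin on the work surface. World frame = base frame: x ahead of the robot, y to its left, z up, the work surface at z = 0. Lengths are in mm, angles in rad, forces in N, time in s.
With the tool pointing down it reaches from about 350 to 775 mm from the base axis. Payload 7.3 kg.
Tool frame: the origin (TCP) lies at the centre of the arm's flange, where the gripper is bolted on; the fingertips stand 178 mm ahead of it and the grasp point (between the pads) lies 159 mm ahead of it; z points along the fingers, y is the line along which they close (so a half turn about z gives the same grasp; the last joint's range is limited). The gripper opens to 92 mm and grips with 3 to 60 N. Pads are 19 mm wide; open, the fingers measure 130 mm over their backs; the gripper's body (75 mm by 190 mm) begins 47 mm behind the grasp point.
Start: joints at [-1.367, 0.342, 1.524, -0, 1.275, -0.146], TCP at [179.942, -493.202, 404.741] pointing down, gripper open.
Joint ranges: [-2.53, 2.53], [-0.77, 2.02], [0.04, 2.7], [-1, 4.14], [0.28, 2.66], [-3.11, 3.11]. Speed limits (rad/s): [2.57, 2.57, 3.14, 3.14, 3.14, 3.14].

## Interface

Orientations are given as [roll, pitch, yaw] about the fixed x, y, z axes, in that order (R = Rz(yaw) Ry(pitch) Rx(roll)).
In Python, from plant import * gives the robot as it stands. The module is installed in compiled form; this text tells all that it offers.
- The arm moves only by the shell command python3 -m inch 'ROWS'. ROWS is JSON, a list of rows, each a list of 5 numbers: the shift along the tool's x, y, z in m, then the turn about the tool's z in rad, then the opening, from 0 (shut) to 1 (fully open). In form: [[tx, ty, tz, spin, claw], ...]. A call has 1 to 8 rows; each row is the pose to reach, as a shift and turn from the pose commanded when the call began, along the tool's axes at that moment; what a row does not reach only later rows make up. A row lasts 1/12 s, in which the tool goes at most 41.7 mm and 7.16 degrees, less where a joint would pass 70% of its speed; a pose out of reach is approached as far as the arm can. A call with a gripper value outside its range is refused whole. The fingers move at their own pace and stop on an object; the grip force is fixed at half the most. Time passes only in rows, so rows that repeat a pose let the fingers close. It gives the time, the measured TCP pose, the force, the opening and the grip force at its end, in the units of the state.
- get_obs(): the state, without advancing time (a new reading comes with each control period).
- capture(name): name is "side" or "top" or "wrist"; returns a dict with "color" (384x512x3 uint8, red, green, blue), "intrinsics" (3x3 intrinsics, pixels), "distortion" ([k1, k2, p1, p2, k3] as OpenCV has them; the pictures are not rectified), "pose" (4x4, takes a point from camera to world coordinates). Camera axes: x right, y down, z forward; pixel columns grow to the right and rows downward; lengths in mm; the calibration is good to about 2 mm. A picture is of the moment at which its call begins. There is no depth.
- close_job(): hands the job in; it is judged then, once.
Trained networks look in a picture, given as the dict that the camera call returned (one of the last four; its "shot" number tells which), for a name from the list of things; names that differ only in an ending like _2 or _b are one class to them, and where a whole thing is asked for, a point or a joint stands for the part that bears it (a point fixed in the world has none). Each returns a list of dicts, best first, with "conf" (0 to 1); they miss things now and then, are a little off and sometimes report something else, mostly with a low value. They report only what shows in the picture. A call takes as long as a camera call. They do not tell look-alikes from the thing itself.
- look_for(picture, target): "rect" ([centre column, centre row, width, height] in pixels, round what is visible of it).
- trace(picture, target): "pixels" (384x512 bool, what is visible of it) and "rect" ([centre column, centre row, width, height] in pixels, round what is visible of it).
- tip_of(picture, target): "centre" ([column, row] in pixels: a listed point, or the origin of a listed thing).
The state is a dict: "time": time; "joint_positions": joint angles; "dq": joint speeds; "tau": joint torques, N m; "tool_pos": TCP position; "tcp_rot": TCP orientation; "contact_force": force on the tool from outside, world axes, zero at the start; "moment": the same for the moment, N m; "grip_width": finger opening in mm; "finger_force": force on a finger pad.
Only numpy, scipy, OpenCV 4.12 (cv2) and the standard library are available. Lean on these libraries where they do the work, as an engineer would, in place of code of your own. Each camera call takes 0.05 s, during which the arm holds its last target. There are 200 camera calls.

## Task

In the small bench press a wooden blank already lies against the end fence. Lay the thin separator sheet squarely on it, then set the second, equal blank on the sheet, each centred and slid home until its end touches the fence; set them down rather than drop them. Then fold the hinged cover gently down until it lies flat on the stack, and leave everything else on the bench where it is.

Things in the scene. Friction and masses are not known exactly. Their poses are not given: they have to be found in the camera images.
- press: Bench press, fixed, its x axis towards the robot's right (world -y) within 17 degrees: plywood base 200 x 150 x 18 mm (long side x), an upright fence across its +x end, 110 mm wide, 48 mm high over the base top, inner face at x = +75 mm. Origin: centre of the base underside, z up. Layers lie along x on the base top, centred on y = 0; a home layer has its centre at x = +10 mm.
- cover (a joint): Angle (rad) of the press's hinged plywood cover: 0 = level, lying on a full stack (54 mm over the base top); positive = raised. Starts near 0.8 (46 degrees), leaning from the fence over the stack; goes no higher than 0.9, sinks to -0.2 if the stack is missing; stays where left (stiff hinge, about 0.25 N m, 2 N at the free edge).
- cover_hinge (a point): Point on the cover's hinge line, mid-width: in the press frame x = +85, y = 0, z = 72 mm. The hinge line runs along the press's y.
- cover_edge (a point): Mid-width of the upper rim of the cover's free edge. The cover reaches 135 mm from the hinge line towards the press's -x, is 100 mm wide and 12 mm thick, its underside in the plane of the hinge line; a cross batten 20 mm wide and 10 mm high lies on its upper face 20 to 40 mm from the hinge.
- lower_blank: Loose wooden blank 130 x 56 x 24 mm already lying in the press, its end against the fence. Origin at the centre of its underside, x along its length.
- sheet: Thin dark hardboard separator sheet 130 x 64 x 6 mm, loose, 50 g, lying level across a pair of bearers. Origin at the centre of its underside, x along its length, z up.
- blank: The second wooden blank, 130 x 56 x 24 mm, loose, about 110 g, lying level across the other pair of bearers. Origin at the centre of its underside, x along its length, z up.
- bearers_a: A pair of fixed wooden sticks under the sheet, each 16 (x) x 85 (y) x 24 (high) mm, their centres at x = -48 and +48 mm from the origin, which is on the table midway between them. 80 mm of free space between the sticks.
- bearers_b: The same kind of pair of sticks under the second blank.
- tape: Bystander: tape measure, 65 x 38 x 60 mm.
- screw_box: Bystander: open cardboard screw box 90 x 70 x 35 mm.
- plane: Bystander: small hand plane 160 x 45 mm, about 70 mm high.
- square: Bystander: try square, wooden stock 90 mm, steel blade 120 mm, 16 mm high, lying flat.
- glue: Bystander: glue bottle, 56 mm across, 150 mm high.
- pencil: Bystander: pencil 150 mm long, 8 mm thick, lying (it may roll).
- offcut: Bystander: wooden offcut 85 x 42 x 24 mm on the table top, shorter and narrower than the blanks; not to be used.
- driver: Bystander: screwdriver lying on the table.
Mind the look-alikes: they are no part of the job. Leave any pink or white look-alike of the blank alone. Of the things that look like the sheet, the smaller one is meant.

How it is judged:
By the outcome, as a careful person would: the job done as asked, in the order asked, and still so for the second after the job is handed in, with the robot touching nothing.
It also fails if it takes over 66 s, if anything falls off the work surface, if the arm or the gripper's body presses on something with over 40 N, if the wrist force passes 120 N, or if a joint passes its speed limit or range.

## Working session

There is one attempt and no reset: what is moved stays moved. The work goes in short steps, Python scripts to look and compute and a shell command to move; the robot and the scene stay as the last step left them, time stands still between calls to the robot, and variables do not carry over. Pictures are saved under pics/ and viewed, at most 12 in all, crops included, and the job is handed in when it is done.

```bash
mkdir -p pics; cat > h.py <<'E'
from plant import *
import numpy as np, cv2
def save(n,img): cv2.imwrite(f'pics/{n}.png',img[:,:,::-1])
def ray(c,uv):
    p=cv2.undistortPoints(np.array([[uv]],float),np.array(c['intrinsics']),np.array(c['distortion']))[0,0]
    T=np.array(c['pose']); d=T[:3,:3]@np.array([p[0],p[1],1]); return T[:3,3],d
def atz(c,uv,z):
    o,d=ray(c,uv); return o+d*(z-o[2])/d[2]
def proj(c,P):
    T=np.linalg.inv(np.array(c['pose'])); r=cv2.Rodrigues(T[:3,:3])[0]
    return cv2.projectPoints(np.array(P,float).reshape(-1,3),r,T[:3,3],np.array(c['intrinsics']),np.array(c['distortion']))[0].reshape(-1,2)
E
python3 - <<'E'
from h import *
a=capture('top');b=capture('side')
for n,c in(('top',a),('side',b)):
    save(n+'0',c['color'])
    print(n,np.round(c['pose'],2).tolist(),np.round(c['intrinsics'],0).tolist())
    for t in ['press','cover','cover_hinge','cover_edge','lower_blank','sheet','blank','bearers_a','offcut']:
        for r in look_for(c,t)[:4]: print(n,t,np.round(r['rect']),round(r['conf'],2))
print(get_obs())
E
```

```text
top [[0.03, -0.98, 0.19, 297.53], [-1.0, -0.03, 0.01, 5.35], [-0.0, -0.19, -0.98, 1258.94], [0.0, 0.0, 0.0, 1.0]] [[432.0, 0.0, 253.0], [0.0, 432.0, 195.0], [0.0, 0.0, 1.0]]
top press [348. 203.  78.  63.] 0.76
top cover [372. 197.  30.  49.] 0.83
top cover_hinge [351. 202.  85.  66.] 0.86
top cover_edge [371. 197.  35.  52.] 0.83
top lower_blank [341. 198.  29.  26.] 0.75
top sheet [169. 183.  53.  34.] 0.89
top sheet [ 88. 245.  72.  58.] 0.67
top sheet [413. 164.   9.  64.] 0.63
top sheet [231. 198.  47.  21.] 0.44
top blank [155. 299.  24.  50.] 0.84
top blank [233. 199.  46.  23.] 0.75
top bearers_a [169. 183.  45.  37.] 0.69
top bearers_a [233. 200.  35.  28.] 0.53
top bearers_a [343. 197.  28.  24.] 0.16
top offcut [150. 246.  31.  28.] 0.57
side [[-0.99, -0.08, 0.14, 324.94], [-0.16, 0.49, -0.86, 1178.35], [-0.0, -0.87, -0.49, 759.92], [0.0, 0.0, 0.0, 1.0]] [[438.0, 0.0, 252.0], [0.0, 438.0, 193.0], [0.0, 0.0, 1.0]]
side press [264. 165.  54.  62.] 0.64
side press [186. 217.  22.  21.] 0.45
side cover [268. 143.  32.  23.] 0.81
side cover_hinge [262. 161.  57.  62.] 0.69
side
[... 534 characters left out ...]
3.  24.] 0.54
{'time': 1.0, 'joint_positions': array([-1.36697745e+00,  3.41986060e-01,  1.52409686e+00,  9.36401873e-06,
        1.27540299e+00, -1.46008033e-01]), 'dq': array([ 0.00087061, -0.00085183,  0.00140457,  0.00135098, -0.00144127,
       -0.0006705 ]), 'tau': array([ 1.65802110e-03, -4.31128120e+01, -2.44476807e+01,  7.18834880e-02,
        4.83835826e-02, -9.05342830e-06]), 'tool_pos': array([ 179.95428806, -493.19600549,  404.7488452 ]), 'tcp_rot': array([3.14148574e+00, 6.66700009e-06, 3.49824184e-01]), 'contact_force': array([ 0.3537686 , -0.24375836,  0.51310517]), 'moment': array([-0.05490547,  0.04698948,  0.02185255]), 'finger_force': 0.0, 'grip_width': 91.89492013626624}
```

```bash
python3 -c "
import cv2,numpy as np
a=cv2.imread('pics/top0.png');b=cv2.imread('pics/side0.png')
cv2.imwrite('pics/t0.png',cv2.resize(a,(800,600),interpolation=3));cv2.imwrite('pics/s0.png',cv2.resize(b,(800,600),interpolation=3))"
```

```text
(no output)
```

View pics/t0.png

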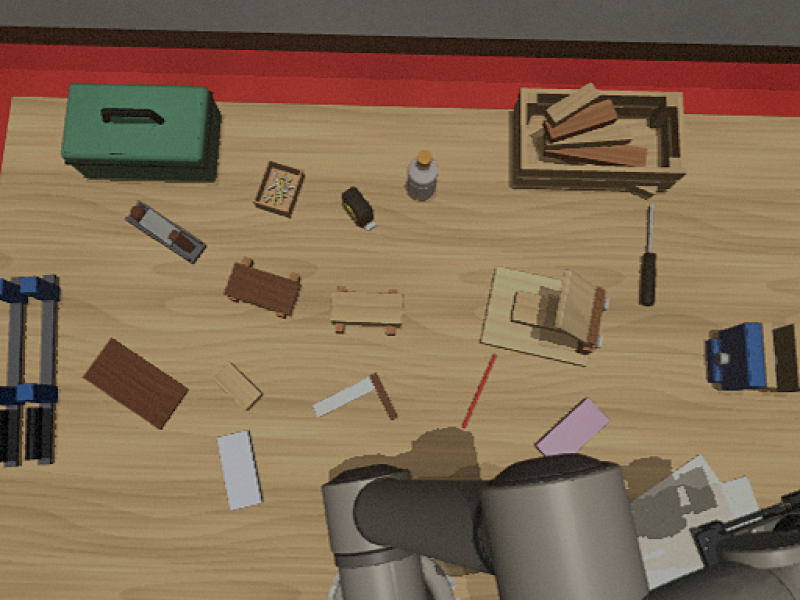

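View pics/s0.png

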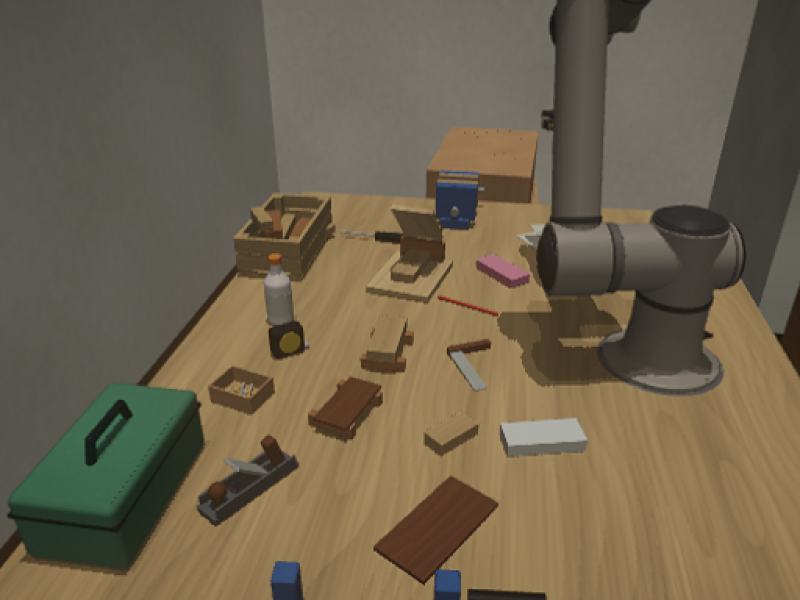

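Top view (800x600): the sheet candidates are the dark board on bearers at (262,288) and a larger dark board flat on the table at (135,383). The blank candidates are the natural one on bearers at (367,308), white at (240,470), pink at (572,428) and the offcut at (238,386). The press is at (545,315), with its cover leaning from the fence at (595,320). I choose the sheet at (262,288), because it is the smaller one and on bearers, and the blank at (367,308).

```bash
cat >> h.py <<'E'
def mrect(c,mask,z):
    """rectangle of a mask on plane z: centre, (long,short), yaw of the long side"""
    cs=max(cv2.findContours(mask.astype(np.uint8),0,cv2.CHAIN_APPROX_NONE)[0],key=cv2.contourArea)
    W=np.array([atz(c,p,z)[:2] for p in cs[:,0].astype(float)],np.float32)
    b=cv2.boxPoints(cv2.minAreaRect(W)); e=[b[1]-b[0],b[2]-b[1]]; e.sort(key=lambda v:-np.hypot(*v))
    y=np.arctan2(e[0][1],e[0][0]); y=(y+np.pi/2)%np.pi-np.pi/2
    return np.round(b.mean(0),1),[round(float(np.hypot(*v)),1) for v in e],round(float(y),3)
def near(c,t,uv):
    R=[r for r in trace(c,t) if np.hypot(r['rect'][0]-uv[0],r['rect'][1]-uv[1])<15]
    return R[0] if R else None
def go(x,y,z,yaw):
    """shift rows for world TCP target"""
    o=get_obs();p=np.array(o['tool_pos']);from_=cv2.Rodrigues
    from scipy.spatial.transform import Rotation as R
    M=R.from_euler('xyz',o['tcp_rot']).as_matrix()
    d=M.T@(np.array([x,y,z])-p); w=o['tcp_rot'][2]; s=-((yaw-w+np.pi)%(2*np.pi)-np.pi)
    print('shift m',np.round(d/1000,4),'spin',round(s,4),'rows>=',int(np.ceil(max(np.linalg.norm(d)/41.7,abs(s)/.125))))
E
python3 - <<'E'
from h import *
a=capture('top');b=capture('side')
r=near(a,'sheet',(169,183));print('sheet',mrect(a,r['pixels'],30) if r else 0)
r=near(a,'blank',(233,199));print('blank',mrect(a,r['pixels'],48) if r else 0)
r=near(b,'sheet',(224,260));print('sheet s',mrect(b,r['pixels'],30) if r else 0)
def tri(u,v):
    (o,d),(q,e)=ray(a,u),ray(b,v);s=np.linalg.lstsq(np.stack([d,-e],1),q-o,rcond=None)[0]
    P,Q=o+d*s[0],q+e*s[1];return np.round((P+Q)/2,1),round(np.linalg.norm(P-Q),1)
for t in ['press','cover_hinge','cover_edge','lower_blank','blank','sheet']:
    A=tip_of(a,t);B=tip_of(b,t)
    print(t,[(np.round(r['centre'],1),round(r['conf'],2)) for r in A[:2]],[(np.round(r['centre'],1),round(r['conf'],2)) for r in B[:2]])
    if A and B: print(tri(A[0]['centre'],B[0]['centre']))
im=np.hstack([cv2.resize(a['color'][150:240,130:420],None,fx=2.7,fy=2.7,interpolation=3)]);save('crop1',im)
go(430,-190,520,0)
E
```

```text
sheet (array([559.7, 261.3], dtype=float32), [132.8, 69.2], 1.267)
blank (array([524.5,  66. ], dtype=float32), [131.2, 60.9], -1.543)
sheet s (array([560. , 266.1], dtype=float32), [137.8, 69.7], 1.304)
press [(array([349.8, 202.3]), 0.96)] [(array([263.2, 177.2]), 0.93)]
(array([ 525.5, -275.3,   -4.3]), np.float64(1.6))
cover_hinge [(array([380.9, 204.1]), 0.67)] [(array([269. , 153.2]), 0.91)]
(array([ 512.4, -347.4,   63. ]), np.float64(1.8))
cover_edge [(array([363.5, 189.9]), 0.75), (array([152. , 244.1]), 0.23)] [(array([262.9, 131.2]), 0.96), (array([217.7, 262.7]), 0.55)]
(array([ 526.1, -269. ,  182.6]), np.float64(1.3))
lower_blank [(array([351.3, 195.2]), 0.81)] [(array([262. , 171.3]), 0.55)]
(array([ 536. , -274.2,   21.8]), np.float64(13.3))
blank [(array([156.1, 299.6]), 0.81), (array([236. , 198.1]), 0.7)] [(array([319.7, 177.1]), 0.76), (array([246.8, 221.4]), 0.72)]
(array([281.5, 219.9, 269.7]), np.float64(73.5))
sheet [(array([164.1, 184.4]), 0.96), (array([ 87.1, 246.2]), 0.61)] [(array([222.8, 259.4]), 0.79), (array([280.6, 338.4]), 0.66)]
(array([557.4, 271.9,  26.7]), np.float64(2.2))
shift m [ 0.3388 -0.1991 -0.1153] spin 0.3498 rows>= 10
```

View pics/crop1.png

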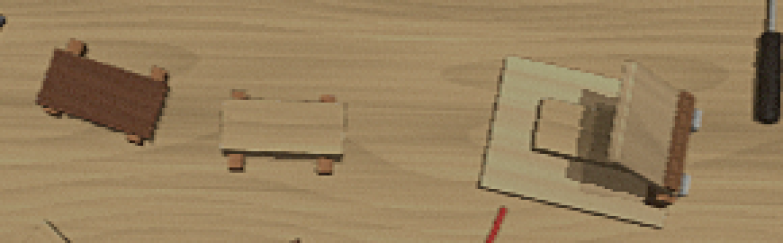

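The crop shows the dark sheet on bearers at crop (105,95), the natural blank on bearers at (283,130), and the lower blank in the press at (570,125), which confirms the choice. Next I look at the press with the wrist camera, on the way.

```bash
python3 - <<'E'
from h import *
go(450,-200,480,1.39)
E
python3 -m inch '[[0.20,-0.15,-0.075,-0.5,1],[0.20,-0.15,-0.075,-0.5,1],[0.20,-0.15,-0.075,-0.5,1],[0.20,-0.15,-0.075,-0.5,1],[0.20,-0.15,-0.075,-0.5,1],[0.20,-0.15,-0.075,-0.5,1],[0.20,-0.15,-0.075,-0.5,1],[0.20,-0.15,-0.075,-0.5,1]]'
python3 - <<'E'
from h import *
go(450,-200,480,1.39)
c=capture('wrist');save('w1',c['color']);print(np.round(c['pose'],3).tolist(),np.round(c['intrinsics']).tolist())
E
```

```text
shift m [ 0.3542 -0.1829 -0.0753] spin -1.0402 rows>= 10
time: 2.52
tool_pos: [317.5, -281.7, 481.1]
tcp_rot: [3.139, 0.0, 0.854]
contact_force: [0.3, -0.7, -0.5]
grip_width: 91.9
finger_force: 0.0
shift m [0.1486 0.0462 0.0012] spin -0.536 rows>= 5
[[0.754, -0.631, -0.183, 367.324], [-0.657, -0.723, -0.214, -224.119], [0.003, 0.281, -0.96, 460.663], [0.0, 0.0, 0.0, 1.0]] [[272.0, 0.0, 257.0], [0.0, 272.0, 194.0], [0.0, 0.0, 1.0]]
```

```bash
python3 - <<'E'
from h import *
go(530,-215,480,1.39)
E
python3 -m inch '[[0.19,-0.12,0,-0.536,1],[0.19,-0.12,0,-0.536,1],[0.19,-0.12,0,-0.536,1],[0.19,-0.12,0,-0.536,1],[0.19,-0.12,0,-0.536,1],[0.19,-0.12,0,-0.536,1],[0.19,-0.12,0,-0.536,1],[0.19,-0.12,0,-0.536,1]]'
python3 - <<'E'
from h import *
c=capture('wrist');save('w2',c['color']);
for t in ['press','cover_hinge','cover_edge','lower_blank']:
    for r in tip_of(c,t)[:2]: print(t,np.round(r['centre'],1),round(r['conf'],2))
import pickle;pickle.dump({k:c[k] for k in('color','pose','intrinsics','distortion')},open('w2.pkl','wb'))
E
```

```text
shift m [0.1915 0.1158 0.0002] spin -0.5372 rows>= 6
time: 3.23
tool_pos: [351.9, -62.4, 479.3]
tcp_rot: [-3.141, 0.001, 1.387]
contact_force: [0.1, -0.5, -0.7]
grip_width: 91.6
finger_force: 0.0
lower_blank [369.5 254.8] 0.8
```

View pics/w2.png

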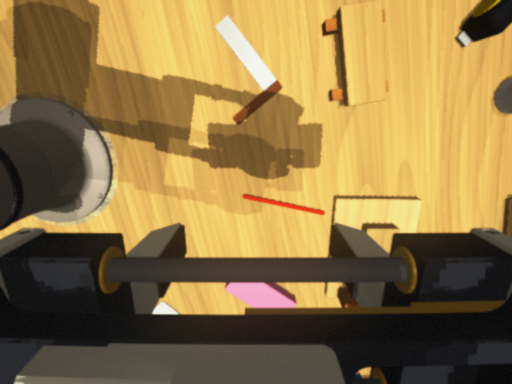

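The sign of the y shift was wrong, so the tool went left. The picture shows the blank at (365,52) and the press at (375,230), half hidden behind the gripper. The visible area lies ahead of the gripper in +tool x, so the tool must go to the far side of the press.

```bash
python3 - <<'E'
from h import *
go(510,-340,480,1.39)
E
python3 -m inch '[[-0.24,0.205,0,0,1],[-0.24,0.205,0,0,1],[-0.24,0.205,0,0,1],[-0.24,0.205,0,0,1],[-0.24,0.205,0,0,1],[-0.24,0.205,0,0,1],[-0.24,0.205,0,0,1],[-0.24,0.205,0,0,1]]'
python3 - <<'E'
from h import *
c=capture('wrist');save('w3',c['color']);
for t in ['press','cover_hinge','cover_edge','lower_blank']:
    for r in tip_of(c,t)[:2]: print(t,np.round(r['centre'],1),round(r['conf'],2))
import pickle;pickle.dump({k:c[k] for k in('color','pose','intrinsics','distortion')},open('w3.pkl','wb'))
cv2.imwrite('pics/w3b.png',cv2.resize(c['color'][:260,:,::-1],(800,406),interpolation=3))
E
```

```text
shift m [-0.2425  0.2071 -0.0006] spin -0.0068 rows>= 8
time: 4.15
tool_pos: [509.5, -340.3, 478.1]
tcp_rot: [-3.141, 0.0, 1.382]
contact_force: [0.3, 0.5, 0.8]
grip_width: 91.5
finger_force: 0.0
cover_hinge [258.7 170.9] 0.64
cover_edge [258.3 110. ] 0.84
lower_blank [259.3 113.5] 0.95
```

View pics/w3b.png

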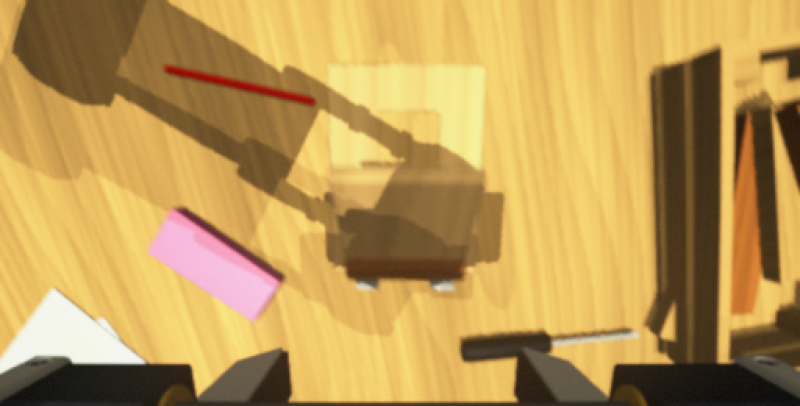

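The press is seen nearly axis-aligned: its base end corners are at full-res (211,41) and (310,42), the lower blank's end at (241..282, 70), the cover edge at row ~108 and the fence at row ~170. I fit a press model to this.

```bash
cat >> h.py <<'E'
def pw(q,P):
    P=np.array(P,float);c,s=np.cos(q[2]),np.sin(q[2]);return np.c_[q[0]+c*P[:,0]-s*P[:,1],q[1]+s*P[:,0]+c*P[:,1],P[:,2]]
E
python3 - <<'E'
from h import *
import pickle;from scipy.optimize import least_squares
c=pickle.load(open('w3.pkl','rb'))
P=[[-100,-75,18],[-100,75,18],[-55,-28,42],[-55,28,42],[85,0,72]]
U=np.array([[211.2,41],[310.4,42.2],[240.6,70.5],[281.5,70.5],[258.7,170.9]])
w=np.array([1,1,1,1,.3])[:,None]
for i in range(2):   # which press y goes left/right: try both
    PP=np.array(P,float); 
    if i: PP[:,1]*=-1
    f=least_squares(lambda q:((proj(c,pw(q,PP))-U)*w).ravel(),[525,-275,-1.75]);print(i,np.round(f.x,3),f.cost)
    if i==0 or f.cost<b.cost:b,Q=f,PP
q=b.x;print(np.round(proj(c,pw(q,Q))-U,1))
im=cv2.resize(c['color'][:220,140:380],None,fx=3.3,fy=2.7*3.3/2.7,interpolation=cv2.INTER_CUBIC)
def line(pts,col):
    p=proj(c,pw(q,pts));p=((p-[140,0]+.5)*3.3).astype(int);cv2.polylines(im,[p.reshape(-1,1,2)],True,col,1)
line([[-100,-75,18],[-100,75,18],[100,75,18],[100,-75,18]],(0,255,0))
line([[-55,-28,42],[-55,28,42],[20,28,42],[20,-28,42]],(255,0,0))
line([[75,-55,66],[75,55,66],[85,55,66],[85,-55,66]],(0,0,255))
t=.8;C=[85-135*np.cos(t),72+135*np.sin(t)]
line([[85,-50,72],[85,50,72],[C[0],50,C[1]],[C[0],-50,C[1]]],(255,0,255))
save('ov',im[:600])
E
```

```text
0 [ 528.423 -262.793   -1.769] 5.286454495128769
1 [ 556.066 -124.978    1.373] 5354.629809307458
[[-1.6 -0.7]
 [ 2.  -0.9]
 [ 0.4  0.6]
 [-0.9  1. ]
 [ 1.1  1.8]]
```

View pics/ov.png

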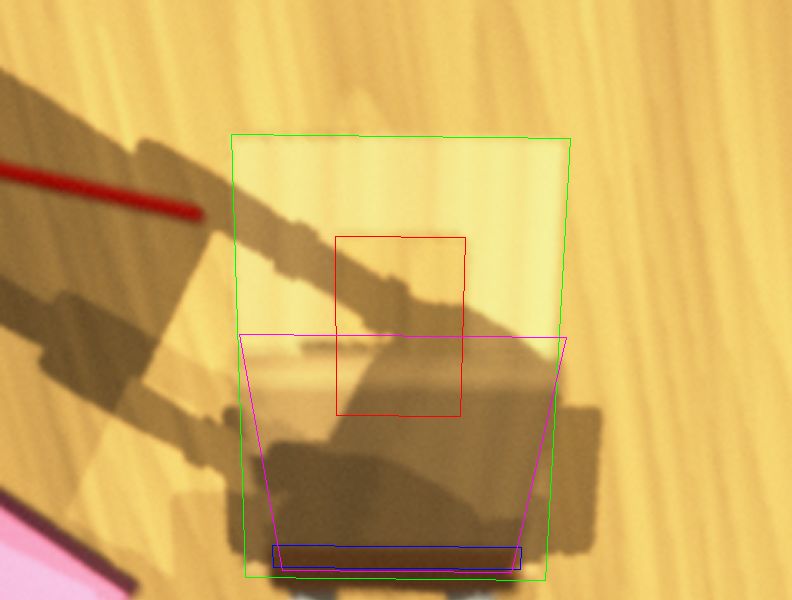

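```bash
python3 - <<'E'
from h import *
go(526,-30,430,1.39)
E
```

```text
shift m [ 0.3038 -0.0394  0.0495] spin -0.0054 rows>= 8
```

```bash
python3 -m inch '[[0.304,-0.04,0.05,0,1],[0.304,-0.04,0.05,0,1],[0.304,-0.04,0.05,0,1],[0.304,-0.04,0.05,0,1],[0.304,-0.04,0.05,0,1],[0.304,-0.04,0.05,0,1],[0.304,-0.04,0.05,0,1],[0.304,-0.04,0.05,0,1]]'
cat >> h.py <<'E'
def find(n,t,z,guess):
    c=capture('wrist');save(n,c['color']);g=proj(c,[guess])[0]
    for r in trace(c,t)[:4]:
        if abs(r['rect'][:2]-g).max()<40: print(t,np.round(r['rect'],1),round(r['conf'],2),mrect(c,r['pixels'],z))
    for r in tip_of(c,t)[:3]: print('tip',np.round(r['centre'],1),np.round(atz(c,r['centre'],z-(24 if t=='blank' else 6)),1))
    return c
E
python3 - <<'E'
from h import *
find('w4','blank',48,[524,66,48])
go(534,178,430,1.27)
E
```

```text
time: 5.07
tool_pos: [524.0, -24.5, 429.9]
tcp_rot: [-3.141, -0.001, 1.389]
contact_force: [0.3, -0.3, -0.5]
grip_width: 92.0
finger_force: 0.0
blank [246.2 100.3  59.7 110.2] 0.57 (array([526.2,  65.3], dtype=float32), [129.7, 56.8], 1.56)
tip [248.  105.1] [527.4  65.   24. ]
shift m [ 0.2036 -0.0278  0.0003] spin 0.1197 rows>= 5
```

```bash
python3 -m inch '[[0.204,-0.028,0,0.12,1],[0.204,-0.028,0,0.12,1],[0.204,-0.028,0,0.12,1],[0.204,-0.028,0,0.12,1],[0.204,-0.028,0,0.12,1],[0.204,-0.028,0,0.12,1],[0.204,-0.028,0,0.12,1]]'
python3 - <<'E'
from h import *
find('w5','sheet',30,[560,264,30])
s=np.array([560,264]);y=1.29
go(560+28*np.cos(y),264+28*np.sin(y),250,y)
E
```

```text
time: 5.8
tool_pos: [535.4, 177.2, 430.0]
tcp_rot: [3.141, 0.0, 1.269]
contact_force: [-0.6, -0.9, -0.2]
grip_width: 92.0
finger_force: 0.0
sheet [257.  103.8  48.7 103.1] 0.56 (array([560.6, 262.5], dtype=float32), [129.6, 65.7], 1.282)
tip [259.7 106. ] [564.5 259.1  24. ]
shift m [ 0.1206 -0.0047  0.1799] spin -0.0261 rows>= 6
```

```bash
python3 - <<'E'
from h import *
go(567.7,286.5,186,1.282)
E
```

```text
shift m [ 0.1164 -0.0035  0.2439] spin -0.0181 rows>= 7
```

```bash
python3 -m inch '[[0.04,0,0.01,-0.018,1],[0.08,0,0.02,-0.018,1],[0.116,-0.0035,0.04,-0.018,1],[0.116,-0.0035,0.08,-0.018,1],[0.116,-0.0035,0.12,-0.018,1],[0.116,-0.0035,0.16,-0.018,1],[0.116,-0.0035,0.19,-0.018,1],[0.116,-0.0035,0.19,-0.018,1]]'
python3 - <<'E'
from h import *
go(567.7,286.5,186,1.282)
E
```

```text
time: 6.62
tool_pos: [565.9, 285.2, 233.0]
tcp_rot: [-3.132, 0.008, 1.281]
contact_force: [-1.0, -0.7, -0.2]
grip_width: 91.9
finger_force: 0.0
shift m [0.0022 0.0019 0.0469] spin -0.0008 rows>= 2
```

```bash
python3 -m inch '[[0,0,0.03,0,1],[0,0,0.054,0,1],[0,0,0.054,0,1],[0,0,0.054,0,1],[0,0,0.054,0,0.5],[0,0,0.054,0,0.5],[0,0,0.054,0,0.5],[0,0,0.054,0,0.5]]'
python3 -m inch '[[0,0,0,0,0.5],[0,0,0,0,0.5],[0,0,0,0,0.5],[0,0,0,0,0.5]]'
```

```text
time: 7.28
tool_pos: [567.5, 288.2, 187.2]
tcp_rot: [3.14, -0.001, 1.284]
contact_force: [-0.4, 0.1, -1.2]
grip_width: 70.0
finger_force: 0.0
time: 7.62
tool_pos: [567.4, 288.2, 186.6]
tcp_rot: [3.14, -0.001, 1.284]
contact_force: [-0.4, 0.2, 6.0]
grip_width: 63.3
finger_force: 30.0
```

```bash
python3 -m inch '[[0,0,-0.015,0,0.5],[0,0,-0.035,0,0.5],[0,0,-0.06,0,0.5],[0,0,-0.09,0,0.5],[0,0,-0.12,0,0.5],[0,0,-0.14,0,0.5],[0,0,-0.14,0,0.5],[0,0,-0.14,0,0.5]]'
python3 - <<'E'
from h import *
print(get_obs()['finger_force'])
go(549.1,-159.9,326,1.3726)
E
```

```text
time: 8.28
tool_pos: [567.2, 288.2, 326.6]
tcp_rot: [3.14, -0.001, 1.284]
contact_force: [-0.8, -0.0, -1.8]
grip_width: 63.7
finger_force: 30.0
29.99718278646469
shift m [-4.349e-01  1.095e-01  3.000e-04] spin -0.0887 rows>= 11
```

```bash
python3 -m inch '[[-0.02,0.005,0,-0.01,0.5],[-0.055,0.014,0,-0.03,0.5],[-0.09,0.023,0,-0.04,0.5],[-0.125,0.032,0,-0.05,0.5],[-0.16,0.04,0,-0.06,0.5],[-0.195,0.049,0,-0.07,0.5],[-0.23,0.058,0,-0.08,0.5],[-0.265,0.067,0,-0.0887,0.5]]'
python3 -m inch '[[-0.035,0.0075,0,0,0.5],[-0.07,0.015,0,0,0.5],[-0.105,0.022,0,0,0.5],[-0.135,0.025,0,0,0.5],[-0.155,0.027,0,0,0.5],[-0.166,0.027,0,0,0.5],[-0.166,0.027,0,0,0.5],[-0.166,0.027,0,0,0.5]]'
python3 - <<'E'
from h import *
go(549.1,-159.9,214,1.3726)
E
```

```text
time: 8.95
tool_pos: [555.6, 13.4, 323.7]
tcp_rot: [-3.138, 0.0, 1.373]
contact_force: [0.8, -0.2, -0.5]
grip_width: 63.4
finger_force: 30.0
time: 9.62
tool_pos: [549.9, -152.7, 324.6]
tcp_rot: [-3.139, -0.001, 1.372]
contact_force: [0.1, 0.5, -0.0]
grip_width: 63.5
finger_force: 30.0
shift m [-0.0073  0.0009  0.1106] spin -0.0009 rows>= 3
```

```bash
python3 -m inch '[[-0.004,0.001,0.02,0,0.5],[-0.007,0.001,0.05,0,0.5],[-0.007,0.001,0.08,0,0.5],[-0.007,0.001,0.1,0,0.5],[-0.007,0.001,0.11,0,0.5],[-0.007,0.001,0.11,0,0.5],[-0.007,0.001,0.11,0,0.5]]'
python3 - <<'E'
from h import *
o=get_obs();z=o['tool_pos'][2]-159+3
print('top z',z);c=find('w6','sheet',z,[543,-184,z])
go(538.8,-210.9,212,1.3726)
for r in trace(c,'lower_blank')[:2]: print(r['rect'],r['conf'])
cv2.imwrite('pics/w6b.png',cv2.resize(c['color'][:,:,::-1],(800,600),interpolation=3))
E
```

```text
time: 10.2
tool_pos: [550.2, -159.2, 216.0]
tcp_rot: [-3.141, -0.0, 1.374]
contact_force: [-0.1, 0.3, 0.1]
grip_width: 63.1
finger_force: 30.0
top z 60.00607055392015
tip [259.1 292.1] [ 545.7 -186.4   54. ]
shift m [-0.0522 -0.0014  0.0054] spin 0.0004 rows>= 2
[33.9, 239.6, 64.8, 20.6] 0.32
[258.9, 247.1, 117.0, 118.2] 0.25
```

View pics/w6b.png

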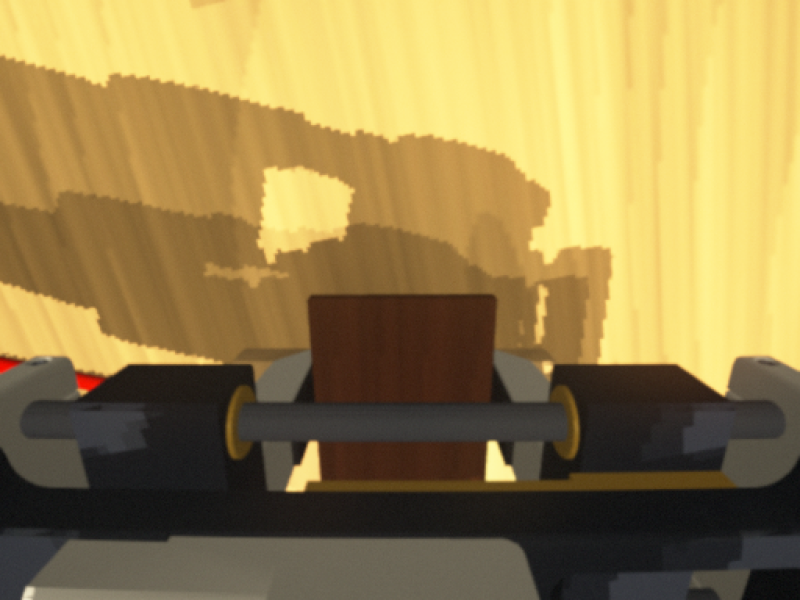

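The sheet hangs square and centred in the gripper (edges at columns 308 to 496), and the base's end peeks out at columns ~235 to 555. I zoom in to check the lateral alignment.

```bash
python3 - <<'E'
import cv2
a=cv2.imread('pics/w6.png')[205:245,130:375]
cv2.imwrite('pics/w6c.png',cv2.resize(a,None,fx=3.2,fy=6,interpolation=3))
from h import *
c=capture('wrist')
q=[528.4,-262.8,-1.769]
print(np.round(proj(c,pw(q,[[-100,-75,18],[-100,75,18],[-100,-75,0],[-100,75,0]])),1))
E
```

```text
[[150.4 232.2]
 [359.4 232. ]
 [159.  222.6]
 [351.1 222.4]]
```

View pics/w6c.png

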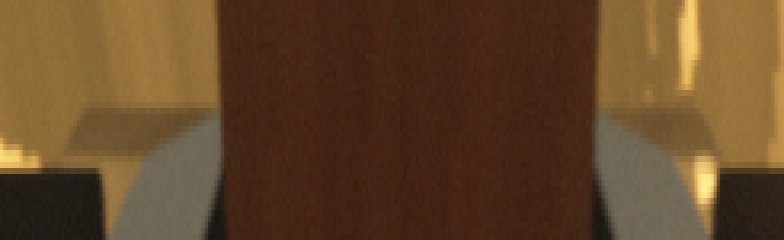

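```bash
python3 - <<'E'
from h import *
c=capture('wrist');o=get_obs();p=o['tool_pos'];y=o['tcp_rot'][2]
u=np.array([np.cos(y),np.sin(y)])
for d,z in((40,60),(5,60)):
    print(proj(c,[np.r_[p[:2]+u*d,z]]))
for z,cm in((0,252.7),(18,252.6)):
    q=[528.4,-262.8,-1.769]
    b=pw(q,[[-100,0,z]])[0]; print(z,proj(c,[b]), 'tool y of press line', (b[:2]-p[:2])@np.array([np.sin(y),-np.cos(y)]))
E
python3 -m inch '[[0,0,0,0,0.5]]'
```

```text
[[256.69585826 186.64431152]]
[[256.74357409 247.51123822]]
0 [[255.35874755 222.61330207]] tool y of press line -1.0350390511731198
18 [[255.25632098 232.27705656]] tool y of press line -1.0350390511731198
time: 10.58
tool_pos: [549.9, -160.2, 216.5]
tcp_rot: [3.14, 0.0, 1.372]
contact_force: [-0.4, -0.6, -0.0]
grip_width: 63.3
finger_force: 30.0
```

The base's end-face corners, measured against the held sheet, put the press line about 2.5 mm further to tool −y than my fit. I correct by 2 mm and slide the sheet in.

```bash
python3 - <<'E'
from h import *
go(536.8,-210.5,212,1.3726)
E
```

```text
shift m [-0.0519 -0.0029  0.0045] spin -0.0002 rows>= 2
```

```bash
python3 -m inch '[[-0.01,-0.003,0,0,0.5],[-0.025,-0.003,0.002,0,0.5],[-0.04,-0.003,0.004,0,0.5],[-0.052,-0.003,0.004,0,0.5],[-0.052,-0.003,0.006,0,0.5],[-0.052,-0.003,0.008,0,0.5],[-0.052,-0.003,0.008,0,0.5],[-0.052,-0.003,0.008,0,0.5]]'
python3 -m inch '[[0,0,0.001,0,0.5],[0,0,0.002,0,0.5],[0,0,0.003,0,0.5],[0,0,0.003,0,0.5]]'
```

```text
time: 11.25
tool_pos: [536.6, -210.0, 207.5]
tcp_rot: [-3.141, -0.0, 1.373]
contact_force: [-0.2, 0.0, 0.2]
grip_width: 63.3
finger_force: 30.0
time: 11.58
tool_pos: [536.7, -210.2, 204.7]
tcp_rot: [3.141, 0.0, 1.373]
contact_force: [1.2, -0.2, -0.3]
grip_width: 63.4
finger_force: 30.0
```

```bash
python3 -m inch '[[0,0,0.0005,0,0.5],[0,0,0.001,0,0.5],[0,0,0.001,0,0.5]]'
python3 -m inch '[[0,0,0.0005,0,0.5],[0,0,0.001,0,0.5],[0,0,0.001,0,0.5]]'
```

```text
time: 11.83
tool_pos: [536.7, -210.3, 204.6]
tcp_rot: [3.141, -0.0, 1.373]
contact_force: [-2.3, 2.5, 7.4]
grip_width: 63.6
finger_force: 30.0
time: 12.08
tool_pos: [536.6, -210.2, 204.6]
tcp_rot: [3.141, 0.0, 1.373]
contact_force: [-5.5, 3.9, 15.3]
grip_width: 63.1
finger_force: 30.0
```

```bash
python3 -m inch '[[0,0,-0.002,0,0.7],[0,0,-0.002,0,0.8],[0,0,-0.002,0,0.9],[0,0,-0.002,0,1],[0,0,-0.002,0,1],[0,0,-0.002,0,1],[0,0,-0.02,0,1],[0,0,-0.045,0,1]]'
python3 -m inch '[[0.02,0,0,0,1],[0.045,0,0,0,1],[0.062,0,0,0,0.25],[0.062,0,0,0,0.25],[0.062,0,0,0,0.25],[0.062,0,0,0,0.25],[0.062,0,0,0,0.25],[0.062,0,0,0,0.25]]'
python3 -m inch '[[0,0,0,0,0.25],[0,0,0.02,0,0.25],[0,0,0.03,0,0.25],[0,0,0.03,0,0.25],[0,0,0.03,0,0.25]]'
python3 - <<'E'
from h import *
c=capture('wrist');save('w7',c['color']);b=capture('side');save('s1',b['color'])
cv2.imwrite('pics/s1b.png',cv2.resize(b['color'][120:210,200:330,::-1],None,fx=6,fy=6,interpolation=3))
o=get_obs();p=o['tool_pos'];q=[526.4,-262.4,-1.769];d=p[:2]-q[:2];print('press x,y of tool',d@[np.cos(q[2]),np.sin(q[2])],d@[-np.sin(q[2]),np.cos(q[2])],p[2])
E
```

```text
time: 12.75
tool_pos: [535.9, -210.2, 245.8]
tcp_rot: [-3.136, -0.002, 1.372]
contact_force: [-0.1, -0.3, 0.0]
grip_width: 91.6
finger_force: 0.0
time: 13.42
tool_pos: [548.7, -150.7, 247.6]
tcp_rot: [-3.142, 0.0, 1.371]
contact_force: [0.9, 0.1, -0.7]
grip_width: 56.5
finger_force: 0.0
time: 13.83
tool_pos: [548.6, -149.9, 217.1]
tcp_rot: [-3.14, -0.0, 1.372]
contact_force: [-0.3, -0.2, 0.8]
grip_width: 24.8
finger_force: 0.0
press x,y of tool -114.70131368400136 0.03926750353637232 218.16742016002468
```

View pics/s1b.png

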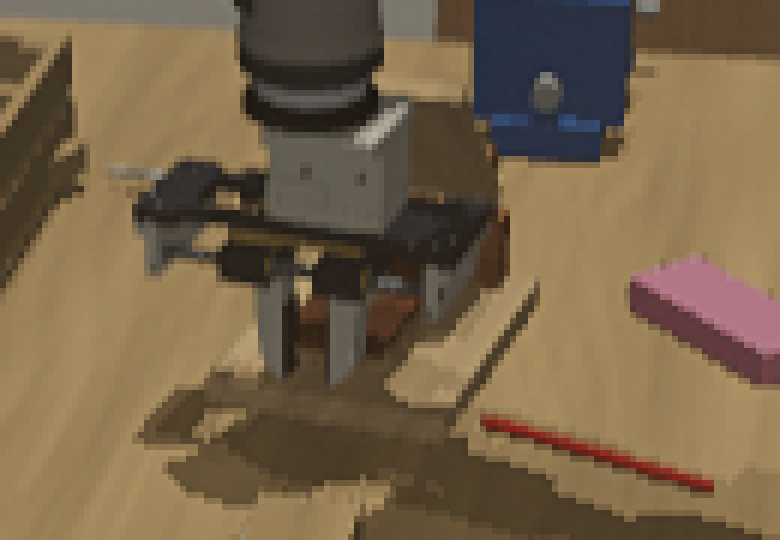

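The side crop shows the sheet lying on the lower blank at (350,320), with the two fingers standing in front of its free end at (300,330). Now the push home.

```bash
python3 -m inch '[[0,0,0.004,0,0.25],[-0.005,0,0.004,0,0.25],[-0.011,0,0.004,0,0.25],[-0.018,0,0.004,0,0.25],[-0.025,0,0.004,0,0.25],[-0.032,0,0.004,0,0.25],[-0.038,0,0.004,0,0.25],[-0.044,0,0.004,0,0.25]]'
python3 -m inch '[[-0.001,0,0,0,0.25],[-0.002,0,0,0,0.25],[-0.003,0,0,0,0.25],[-0.003,0,0,0,0.25]]'
python3 -m inch '[[-0.001,0,0,0,0.25],[-0.0015,0,0,0,0.25],[-0.0015,0,0,0,0.25]]'
python3 -m inch '[[-0.001,0,0,0,0.25],[-0.0015,0,0,0,0.25],[-0.0015,0,0,0,0.25]]'
```

```text
time: 14.6
tool_pos: [540.0, -193.8, 213.8]
tcp_rot: [3.141, 0.0, 1.372]
contact_force: [0.9, 0.2, 0.9]
grip_width: 22.8
finger_force: 0.2
time: 14.93
tool_pos: [539.6, -195.7, 213.7]
tcp_rot: [-3.142, -0.0, 1.373]
contact_force: [0.2, 1.1, 0.0]
grip_width: 22.6
finger_force: 0.5
time: 15.18
tool_pos: [539.5, -196.1, 213.7]
tcp_rot: [-3.141, -0.002, 1.373]
contact_force: [1.6, 7.1, 1.9]
grip_width: 23.0
finger_force: 3.5
time: 15.43
tool_pos: [539.4, -196.4, 213.8]
tcp_rot: [-3.141, -0.004, 1.373]
contact_force: [3.4, 12.9, 3.3]
grip_width: 22.9
finger_force: 6.5
```

```bash
python3 -m inch '[[0.003,0,0,0,0.25],[0.005,0,-0.004,0,0.25],[0.005,0,-0.0085,0,0.25],[0.003,0,-0.0085,0,0.25],[0.001,0,-0.0085,0,0.25],[-0.000,0,-0.0085,0,0.25],[-0.000,0,-0.0085,0,0.25],[-0.000,0,-0.0085,0,0.25]]'
```

```text
time: 16.1
tool_pos: [539.6, -197.1, 223.1]
tcp_rot: [3.14, -0.004, 1.372]
contact_force: [2.5, 12.2, 5.7]
grip_width: 22.7
finger_force: 6.8
```

```bash
python3 -m inch '[[0.01,0,0,0,0.25],[0.02,0,-0.01,0,0.5],[0.02,0,-0.05,0,1],[0.02,0,-0.09,0,1],[0.02,0,-0.13,0,1],[0.02,0,-0.17,0,1],[0.02,0,-0.2,0,1],[0.02,0,-0.2,0,1]]'
python3 - <<'E'
from h import *
go(506,-340,425,1.3726)
E
```

```text
time: 16.77
tool_pos: [543.2, -179.1, 430.4]
tcp_rot: [3.129, 0.004, 1.372]
contact_force: [-0.4, 0.2, 0.3]
grip_width: 64.7
finger_force: 0.0
shift m [-0.1651 -0.0049  0.006 ] spin -0.0001 rows>= 4
```

```bash
python3 -m inch '[[-0.04,-0.005,0,0,1],[-0.08,-0.005,0,0,1],[-0.12,-0.005,0,0,1],[-0.15,-0.005,0,0,1],[-0.165,-0.005,0,0,1],[-0.165,-0.005,0,0,1],[-0.165,-0.005,0,0,1]]'
python3 - <<'E'
from h import *
c=capture('wrist');save('w8',c['color']);
q=[526.4,-262.4,-1.769]
print(np.round(proj(c,pw(q,[[-100,-75,18],[-100,75,18],[-55,-32,48],[-55,32,48],[-30,-32,48],[-30,32,48]])),1))
cv2.imwrite('pics/w8b.png',cv2.resize(c['color'][:150,150:370,::-1],None,fx=3.6,fy=3.6,interpolation=3))
E
```

```text
time: 17.35
tool_pos: [505.3, -339.9, 421.9]
tcp_rot: [-3.141, -0.001, 1.371]
contact_force: [0.3, -0.2, -0.5]
grip_width: 91.6
finger_force: 0.0
[[202.2  29.5]
 [321.1  29.3]
 [235.2  63.5]
 [288.7  63.4]
 [235.6  85.7]
 [288.2  85.6]]
```

View pics/w8b.png

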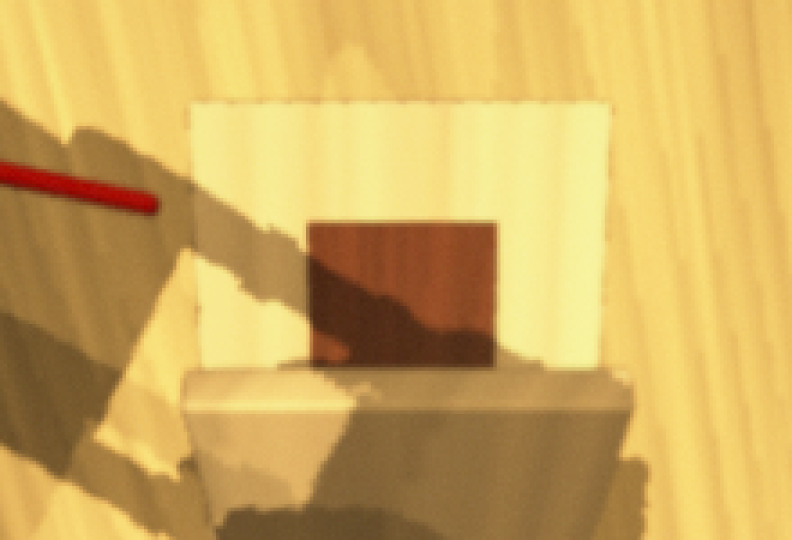

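The sheet lies centred and square: its edges are at crop columns 307 to 497, the base at 190 to 610, and its end sits at the home row given the same ~2 mm offset the base shows. Next, the blank.

```bash
python3 - <<'E'
from h import *
go(526.5,90.3,260,1.56)
E
```

```text
shift m [ 0.4249 -0.064   0.1625] spin -0.1874 rows>= 12
```

```bash
python3 -m inch '[[0.04,-0.006,0,0,1],[0.08,-0.012,0,-0.05,1],[0.12,-0.018,0,-0.1,1],[0.16,-0.024,0,-0.15,1],[0.2,-0.03,0,-0.187,1],[0.24,-0.036,0,-0.187,1],[0.28,-0.042,0,-0.187,1],[0.32,-0.048,0,-0.187,1]]'
python3 - <<'E'
from h import *
go(526.5,90.3,260,1.56)
E
```

```text
time: 18.07
tool_pos: [520.5, -12.9, 422.7]
tcp_rot: [3.141, -0.0, 1.562]
contact_force: [1.3, 0.1, 1.4]
grip_width: 91.6
finger_force: 0.0
shift m [0.1032 0.005  0.1627] spin 0.0018 rows>= 5
```

```bash
python3 -m inch '[[0,0,0,0,1],[0,0,0,0,1]]'
python3 - <<'E'
from h import *
find('w9','blank',48,[526,65,48])
go(526.5,90.3,195,1.56)
E
```

```text
time: 18.23
tool_pos: [520.9, -13.1, 422.6]
tcp_rot: [3.141, 0.0, 1.566]
contact_force: [0.7, -0.5, -0.0]
grip_width: 91.5
finger_force: 0.0
blank [261.4 110.6  46.7 102.8] 0.59 (array([526.3,  65.5], dtype=float32), [129.0, 55.6], 1.548)
tip [261.5 117. ] [527.   59.5  24. ]
shift m [0.1073 0.004  0.2273] spin -0.0002 rows>= 7
```

```bash
python3 -m inch '[[0.035,0.002,0.02,0.012,1],[0.07,0.004,0.04,0.012,1],[0.1,0.0045,0.07,0.012,1],[0.105,0.0045,0.11,0.012,1],[0.105,0.0045,0.14,0.012,1],[0.105,0.0045,0.17,0.012,1],[0.105,0.0045,0.18,0.012,1],[0.105,0.0045,0.18,0.012,1]]'
python3 - <<'E'
from h import *
go(526.9,90.5,195,1.548)
E
```

```text
time: 19.05
tool_pos: [526.6, 87.0, 239.8]
tcp_rot: [-3.136, 0.0, 1.546]
contact_force: [-0.5, -0.1, 0.4]
grip_width: 91.7
finger_force: 0.0
shift m [0.0035 0.0004 0.0448] spin -0.0024 rows>= 2
```

```bash
python3 -m inch '[[0.002,0,0.025,0,1],[0.002,0,0.0455,0,1],[0.002,0,0.0455,0,1],[0.002,0,0.0455,0,0.4],[0.002,0,0.0455,0,0.4],[0.002,0,0.0455,0,0.4],[0.002,0,0.0455,0,0.4],[0.002,0,0.0455,0,0.4]]'
python3 -m inch '[[0,0,0,0,0.4],[0,0,0,0,0.4],[0,0,0,0,0.4],[0,0,0,0,0.4]]'
python3 -m inch '[[0,0,-0.015,0,0.4],[0,0,-0.035,0,0.4],[0,0,-0.06,0,0.4],[0,0,-0.09,0,0.4],[0,0,-0.12,0,0.4],[0,0,-0.14,0,0.4],[0,0,-0.14,0,0.4],[0,0,-0.14,0,0.4]]'
python3 - <<'E'
from h import *
q=[526.8,-260.4,-1.769]
x,y,_=pw(q,[[-107,0,0]])[0];print(x,y);go(x,y,335,1.3726)
E
```

```text
time: 19.72
tool_pos: [527.5, 90.1, 197.8]
tcp_rot: [3.14, -0.0, 1.547]
contact_force: [-0.6, -0.4, 0.8]
grip_width: 63.0
finger_force: 0.0
time: 20.05
tool_pos: [527.3, 90.2, 197.3]
tcp_rot: [3.141, 0.0, 1.548]
contact_force: [-1.4, -0.2, 6.9]
grip_width: 55.4
finger_force: 30.0
time: 20.72
tool_pos: [527.2, 90.2, 337.3]
tcp_rot: [3.14, -0.0, 1.548]
contact_force: [0.2, 0.0, -1.9]
grip_width: 55.7
finger_force: 30.0
547.8692085750163 -155.49485975404986
shift m [-0.2452  0.0264  0.0023] spin 0.175 rows>= 6
```

```bash
python3 -m inch '[[-0.02,0.002,0,0.02,0.4],[-0.055,0.006,0,0.05,0.4],[-0.095,0.01,0,0.08,0.4],[-0.135,0.014,0,0.12,0.4],[-0.175,0.019,0,0.15,0.4],[-0.21,0.023,0,0.175,0.4],[-0.235,0.026,0,0.175,0.4],[-0.245,0.0264,0,0.175,0.4]]'
python3 -m inch '[[0,0,0.01,0,0.4],[0,0,0.035,0,0.4],[0,0,0.065,0,0.4],[0,0,0.09,0,0.4],[0,0,0.103,0,0.4],[0,0,0.103,0,0.4],[0,0,0.103,0,0.4],[0,0,0.103,0,0.4]]'
python3 - <<'E'
from h import *
q=[526.8,-260.4,-1.769]
x,y,_=pw(q,[[-53,0,0]])[0];print(x,y);go(x,y,227,1.3726)
E
```

```text
time: 21.38
tool_pos: [547.6, -158.8, 334.3]
tcp_rot: [-3.139, 0.0, 1.369]
contact_force: [0.3, 0.3, -1.4]
grip_width: 55.8
finger_force: 30.0
time: 22.05
tool_pos: [548.2, -154.4, 234.1]
tcp_rot: [3.141, -0.0, 1.374]
contact_force: [0.5, -1.0, -0.4]
grip_width: 55.7
finger_force: 30.0
537.2361500418305 -208.43764081275367
shift m [-0.0551 -0.0001  0.0071] spin 0.001 rows>= 2
```

```bash
python3 -m inch '[[-0.01,0,0.001,0.001,0.4],[-0.025,0,0.003,0.001,0.4],[-0.04,0,0.005,0.001,0.4],[-0.053,0,0.006,0.001,0.4],[-0.053,0,0.008,0.001,0.4],[-0.053,0,0.01,0.001,0.4],[-0.053,0,0.01,0.001,0.4],[-0.053,0,0.01,0.001,0.4]]'
python3 -m inch '[[0,0,0.0007,0,0.4],[0,0,0.0015,0,0.4],[0,0,0.0015,0,0.4],[0,0,0.0015,0,0.4]]'
```

```text
time: 22.72
tool_pos: [537.5, -208.5, 226.2]
tcp_rot: [3.139, 0.003, 1.372]
contact_force: [-5.3, -6.0, 13.1]
grip_width: 55.6
finger_force: 36.0
time: 23.05
tool_pos: [537.4, -208.6, 226.0]
tcp_rot: [3.138, 0.004, 1.372]
contact_force: [-9.7, -4.5, 22.7]
grip_width: 56.0
finger_force: 40.5
```

```bash
python3 -m inch '[[0,0,0.0005,0,0.4],[0,0,0.001,0,0.4],[0,0,0.001,0,0.4]]'
```

```text
time: 23.3
tool_pos: [537.4, -208.7, 225.9]
tcp_rot: [3.138, 0.005, 1.372]
contact_force: [-10.7, -4.7, 29.4]
grip_width: 56.1
finger_force: 43.6
```

The grip is too low: the fingertips rest on the sheet's edges (tip z = 48) and the blank still hovers about 4.7 mm above it. I won't drop it. It goes back to its bearers for a higher grip.

```bash
python3 -m inch '[[0,0,-0.008,0,0.4],[0,0,-0.014,0,0.4],[0.01,0,-0.016,0,0.4],[0.03,0,-0.016,0,0.4],[0.055,0,-0.016,0,0.4],[0.06,0,-0.04,0,0.4],[0.06,0,-0.08,0,0.4],[0.06,0,-0.11,0,0.4]]'
python3 - <<'E'
from h import *
go(527.3,90.2,330,1.548)
E
```

```text
time: 23.97
tool_pos: [549.6, -146.6, 332.3]
tcp_rot: [-3.14, -0.001, 1.374]
contact_force: [1.1, -0.7, -0.8]
grip_width: 55.4
finger_force: 30.0
shift m [ 0.2278 -0.0683  0.0025] spin -0.1745 rows>= 6
```

```bash
python3 -m inch '[[0.03,-0.01,0,-0.03,0.4],[0.065,-0.02,0,-0.06,0.4],[0.1,-0.03,0,-0.1,0.4],[0.135,-0.04,0,-0.14,0.4],[0.17,-0.05,0,-0.174,0.4],[0.2,-0.06,0,-0.174,0.4],[0.225,-0.067,0,-0.174,0.4],[0.2278,-0.0683,0,-0.174,0.4]]'
python3 -m inch '[[0,0,0.01,0,0.4],[0,0,0.04,0,0.4],[0,0,0.07,0,0.4],[0,0,0.1,0,0.4],[0,0,0.12,0,0.4],[0,0,0.12,0,0.4],[0,0,0.12,0,0.4]]'
python3 - <<'E'
from h import *
go(527.3,90.2,197.3,1.548)
E
```

```text
time: 24.63
tool_pos: [526.4, 93.1, 330.8]
tcp_rot: [-3.14, -0.002, 1.55]
contact_force: [-1.1, -0.2, -2.1]
grip_width: 55.7
finger_force: 30.0
time: 25.22
tool_pos: [527.2, 87.6, 210.0]
tcp_rot: [-3.138, 0.0, 1.544]
contact_force: [0.0, 0.4, -0.4]
grip_width: 55.8
finger_force: 30.0
shift m [0.0027 0.     0.0127] spin -0.0036 rows>= 1
```

```bash
python3 -m inch '[[0.0015,0,0.005,0,0.4],[0.0015,0,0.009,0,0.4],[0.0015,0,0.0105,0,0.4],[0.0015,0,0.0115,0,0.4],[0.0015,0,0.0115,0,0.4]]'
python3 -m inch '[[0,0,0.001,0,0.4],[0,0,0.001,0,0.4],[0,0,0.001,0,0.4]]'
```

```text
time: 25.63
tool_pos: [527.6, 89.8, 200.1]
tcp_rot: [3.141, 0.0, 1.546]
contact_force: [-0.2, -0.5, -1.2]
grip_width: 55.4
finger_force: 30.0
time: 25.88
tool_pos: [527.6, 89.8, 198.8]
tcp_rot: [3.141, 0.0, 1.546]
contact_force: [0.7, -0.2, -1.4]
grip_width: 55.9
finger_force: 30.0
```

```bash
python3 -m inch '[[0,0,0.001,0,0.4],[0,0,0.0017,0,0.4],[0,0,0.0017,0,0.4],[0,0,0.0017,0,0.4]]'
python3 -m inch '[[0,0,0,0,0.75],[0,0,0,0,0.75],[0,0,0,0,0.75],[0,0,-0.003,0,0.75],[0,0,-0.007,0,0.75],[0,0,-0.007,0,0.75],[0,0,-0.007,0,0.4],[0,0,-0.007,0,0.4]]'
python3 -m inch '[[0,0,0,0,0.4],[0,0,0,0,0.4],[0,0,0,0,0.4],[0,0,0,0,0.4]]'
python3 -m inch '[[0,0,-0.015,0,0.4],[0,0,-0.035,0,0.4],[0,0,-0.06,0,0.4],[0,0,-0.09,0,0.4],[0,0,-0.12,0,0.4],[0,0,-0.13,0,0.4],[0,0,-0.13,0,0.4],[0,0,-0.13,0,0.4]]'
python3 - <<'E'
from h import *
q=[526.8,-260.4,-1.769]
x,y,_=pw(q,[[-107,0,0]])[0];print(x,y);go(x,y,335,1.3726)
E
```

```text
time: 26.22
tool_pos: [527.6, 89.8, 197.3]
tcp_rot: [3.141, 0.0, 1.546]
contact_force: [-1.0, 0.4, 4.2]
grip_width: 55.7
finger_force: 30.0
time: 26.88
tool_pos: [527.5, 89.8, 204.1]
tcp_rot: [3.141, 0.0, 1.545]
contact_force: [-1.1, -1.1, -0.1]
grip_width: 60.2
finger_force: 0.0
time: 27.22
tool_pos: [527.5, 89.8, 204.0]
tcp_rot: [3.142, 0.0, 1.546]
contact_force: [-0.6, 0.1, 0.9]
grip_width: 56.2
finger_force: 30.0
time: 27.88
tool_pos: [527.2, 89.8, 333.3]
tcp_rot: [-3.141, 0.0, 1.546]
contact_force: [0.5, 0.3, 0.3]
grip_width: 55.8
finger_force: 30.0
547.8692085750163 -155.49485975404986
shift m [-0.2447  0.0268 -0.0017] spin 0.1729 rows>= 6
```

```bash
python3 -m inch '[[-0.02,0.002,0,0.02,0.4],[-0.055,0.006,0,0.05,0.4],[-0.095,0.01,0,0.08,0.4],[-0.135,0.014,0,0.12,0.4],[-0.175,0.019,0,0.15,0.4],[-0.21,0.023,0,0.173,0.4],[-0.235,0.026,0,0.173,0.4],[-0.245,0.0268,0,0.173,0.4]]'
python3 -m inch '[[0,0,0.01,0,0.4],[0,0,0.03,0,0.4],[0,0,0.06,0,0.4],[0,0,0.082,0,0.4],[0,0,0.096,0,0.4],[0,0,0.096,0,0.4],[0,0,0.096,0,0.4],[0,0,0.096,0,0.4]]'
python3 - <<'E'
from h import *
q=[526.8,-260.4,-1.769]
x,y,_=pw(q,[[-53,0,0]])[0];print(x,y);go(x,y,234,1.3726)
E
```

```text
time: 28.55
tool_pos: [547.7, -159.2, 331.2]
tcp_rot: [-3.138, 0.0, 1.369]
contact_force: [-0.2, -0.9, -0.8]
grip_width: 56.0
finger_force: 30.0
time: 29.22
tool_pos: [548.3, -154.8, 238.2]
tcp_rot: [3.141, -0.0, 1.374]
contact_force: [0.2, -0.0, -1.2]
grip_width: 56.1
finger_force: 30.0
537.2361500418305 -208.43764081275367
shift m [-0.0547 -0.0004  0.0042] spin 0.001 rows>= 2
```

```bash
python3 -m inch '[[-0.01,0,0.001,0.001,0.4],[-0.025,0,0.002,0.001,0.4],[-0.04,0,0.003,0.001,0.4],[-0.053,0,0.004,0.001,0.4],[-0.053,0,0.006,0.001,0.4],[-0.053,0,0.008,0.001,0.4],[-0.053,0,0.008,0.001,0.4]]'
python3 -m inch '[[0,0,0.0005,0,0.4],[0,0,0.001,0,0.4],[0,0,0.001,0,0.4]]'
```

```text
time: 29.8
tool_pos: [537.5, -207.6, 229.8]
tcp_rot: [-3.141, -0.0, 1.371]
contact_force: [-0.0, -0.2, -0.4]
grip_width: 55.8
finger_force: 30.0
time: 30.05
tool_pos: [537.8, -207.2, 229.0]
tcp_rot: [-3.142, -0.0, 1.372]
contact_force: [-1.4, 0.8, -0.1]
grip_width: 55.4
finger_force: 30.0
```

```bash
python3 -m inch '[[0,0,0.0005,0,0.4],[0,0,0.001,0,0.4],[0,0,0.001,0,0.4]]'
python3 -m inch '[[0,0,0.0004,0,0.4],[0,0,0.0007,0,0.4],[0,0,0.0007,0,0.4]]'
```

```text
time: 30.3
tool_pos: [537.8, -207.6, 228.1]
tcp_rot: [3.141, 0.0, 1.372]
contact_force: [0.3, -0.1, -0.1]
grip_width: 55.7
finger_force: 30.0
time: 30.55
tool_pos: [537.7, -207.6, 228.0]
tcp_rot: [3.141, 0.0, 1.372]
contact_force: [-0.8, 1.4, 4.0]
grip_width: 56.0
finger_force: 30.0
```

```bash
python3 -m inch '[[0,0,0,0,0.6],[0,0,0,0,0.7],[0,0,0,0,0.8],[0,0,0,0,0.8],[0,0,0,0,0.8],[0,0,-0.01,0,0.8],[0,0,-0.025,0,0.8],[0,0,-0.04,0,0.8]]'
python3 -m inch '[[0.02,0,-0.005,0,0.8],[0.045,0,-0.005,0,0.8],[0.062,0,-0.005,0,0.25],[0.064,0,-0.005,0,0.25],[0.064,0,-0.005,0,0.25],[0.064,0,-0.005,0,0.25],[0.064,0,-0.005,0,0.25],[0.064,0,0.01,0,0.25]]'
python3 -m inch '[[0,0,0.015,0,0.25],[0,0,0.026,0,0.25],[0,0,0.026,0,0.25],[0,0,0.026,0,0.25]]'
python3 - <<'E'
from h import *
x,y,_=pw([526.8,-260.4,-1.769],[[-67,0,0]])[0];print(x,y);go(x,y,231,1.3726)
E
```

```text
time: 31.22
tool_pos: [537.6, -207.8, 268.0]
tcp_rot: [-3.141, -0.0, 1.371]
contact_force: [-0.6, -0.4, 0.2]
grip_width: 73.7
finger_force: 0.0
time: 31.88
tool_pos: [551.1, -146.4, 259.7]
tcp_rot: [3.136, 0.001, 1.37]
contact_force: [0.8, 0.2, 0.3]
grip_width: 38.2
finger_force: 0.0
time: 32.22
tool_pos: [550.2, -145.6, 230.8]
tcp_rot: [-3.14, -0.0, 1.371]
contact_force: [0.5, -0.0, -0.2]
grip_width: 23.4
finger_force: 0.0
539.9928689208045 -194.71173461234898
shift m [-0.0502 -0.0002 -0.0002] spin -0.0019 rows>= 2
```

```bash
python3 -m inch '[[-0.004,0,0,0,0.25],[-0.01,0,0,0,0.25],[-0.017,0,0,0,0.25],[-0.024,0,0,0,0.25],[-0.031,0,0,0,0.25],[-0.038,0,0,0,0.25],[-0.044,0,0,0,0.25],[-0.048,0,0,0,0.25]]'
python3 -m inch '[[-0.001,0,0,0,0.25],[-0.002,0,0,0,0.25],[-0.002,0,0,0,0.25]]'
python3 -m inch '[[-0.001,0,0,0,0.25],[-0.002,0,0,0,0.25],[-0.002,0,0,0,0.25]]'
```

```text
time: 32.88
tool_pos: [540.6, -193.1, 231.4]
tcp_rot: [3.141, 0.0, 1.371]
contact_force: [0.2, 1.5, 1.0]
grip_width: 22.9
finger_force: 0.5
time: 33.13
tool_pos: [540.4, -194.1, 231.3]
tcp_rot: [-3.141, 0.0, 1.371]
contact_force: [0.5, 0.5, 0.3]
grip_width: 22.8
finger_force: 0.0
time: 33.38
tool_pos: [540.1, -195.8, 231.2]
tcp_rot: [-3.141, -0.0, 1.372]
contact_force: [-0.7, 2.3, -0.4]
grip_width: 23.7
finger_force: 0.7
```

```bash
python3 -m inch '[[-0.001,0,0,0,0.25],[-0.0015,0,0,0,0.25],[-0.0015,0,0,0,0.25]]'
python3 -m inch '[[-0.0007,0,0,0,0.25],[-0.001,0,0,0,0.25],[-0.001,0,0,0,0.25]]'
python3 -m inch '[[-0.0003,0,0,0,0.25],[-0.0005,0,0,0,0.25],[-0.0005,0,0,0,0.25]]'
```

```text
time: 33.63
tool_pos: [539.9, -196.2, 231.2]
tcp_rot: [-3.141, -0.002, 1.372]
contact_force: [2.3, 7.9, 1.0]
grip_width: 23.3
finger_force: 3.9
time: 33.88
tool_pos: [539.9, -196.4, 231.2]
tcp_rot: [-3.141, -0.004, 1.372]
contact_force: [2.8, 11.4, 2.0]
grip_width: 23.1
finger_force: 5.9
time: 34.13
tool_pos: [539.9, -196.5, 231.3]
tcp_rot: [-3.141, -0.004, 1.372]
contact_force: [3.7, 13.4, 2.7]
grip_width: 22.8
finger_force: 6.9
```

```bash
python3 -m inch '[[0.01,0,0,0,0.25],[0.02,0,-0.01,0,0.25],[0.02,0,-0.05,0,0.25],[0.02,0,-0.09,0,0.25],[0.02,0,-0.13,0,0.25],[0.02,0,-0.17,0,0.0],[0.02,0,-0.192,0,0.0],[0.02,0,-0.192,0,0.0]]'
python3 -m inch '[[-0.04,-0.005,0,0,0],[-0.08,-0.005,0,0,0],[-0.12,-0.005,0,0,0],[-0.15,-0.005,0,0,0],[-0.165,-0.005,0,0,0],[-0.165,-0.005,0,0,0],[-0.165,-0.005,0,0,0]]'
python3 - <<'E'
from h import *
c=capture('wrist');save('w10',c['color'])
q=[526.8,-260.4,-1.769]
print(np.round((proj(c,pw(q,[[-100,-75,18],[-100,75,18],[-55,-28,72],[-55,28,72],[-35,-28,72],[-35,28,72]]))-[150,0])*3.6))
cv2.imwrite('pics/w10b.png',cv2.resize(c['color'][:150,150:370,::-1],None,fx=3.6,fy=3.6,interpolation=3))
x,y,_=pw(q,[[5,0,0]])[0];print(x,y);go(x,y,385,1.3726)
E
```

```text
time: 34.8
tool_pos: [543.7, -179.0, 430.5]
tcp_rot: [3.13, 0.004, 1.372]
contact_force: [0.3, 0.0, -0.5]
grip_width: 7.7
finger_force: 0.0
time: 35.38
tool_pos: [505.8, -339.9, 422.9]
tcp_rot: [-3.141, -0.001, 1.37]
contact_force: [0.3, -0.1, 0.1]
grip_width: 0.3
finger_force: 0.0
[[187. 101.]
 [614. 100.]
 [312. 208.]
 [493. 208.]
 [313. 278.]
 [492. 277.]]
525.8154575432235 -265.30210935728735
shift m [0.0761 0.0048 0.0382] spin -0.0009 rows>= 3
```

View pics/w10b.png

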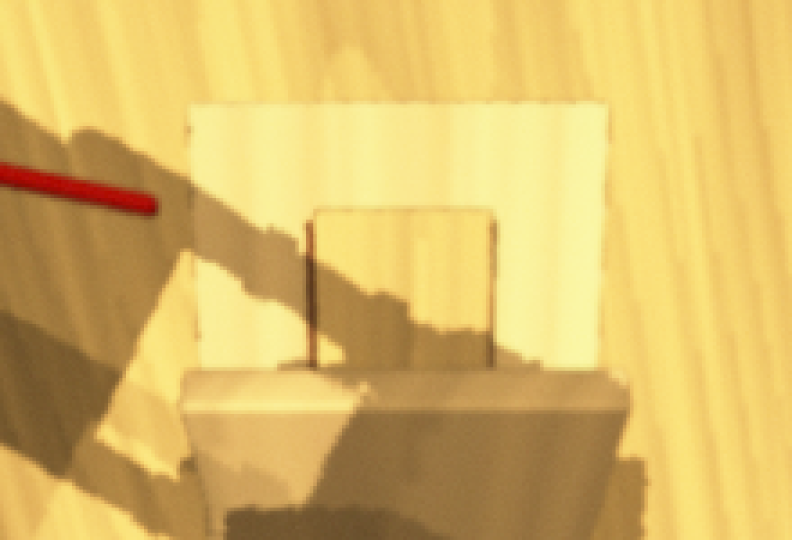

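The blank sits centred on the sheet (columns 315 to 494, thin sheet margins on both sides), with its end in line with the home row. Now the cover: shut fingers go above it and then follow its arc down.

```bash
python3 - <<'E'
from h import *
go(522.1,-283.9,370,1.3726)
E
python3 -m inch '[[0.03,0.005,0.02,0,0],[0.055,0.005,0.04,0,0],[0.056,0.005,0.048,0,0],[0.056,0.005,0.048,0,0],[0.056,0.005,0.048,0,0]]'
python3 - <<'E'
from h import *
go(522.1,-283.9,348,1.3726)
E
```

```text
shift m [0.0572 0.0048 0.0532] spin -0.0009 rows>= 2
time: 35.85
tool_pos: [522.3, -285.0, 375.7]
tcp_rot: [-3.141, 0.0, 1.374]
contact_force: [-0.5, 0.1, 1.1]
grip_width: 0.8
finger_force: 0.0
shift m [ 0.001  -0.0004  0.0277] spin 0.0012 rows>= 1
```

```bash
python3 -m inch '[[0,0,0.01,0,0],[0,0,0.018,0,0],[0,0,0.024,0,0],[0.001,0,0.029,0,0],[0.007,0,0.034,0,0],[0.013,0,0.039,0,0]]'
python3 -m inch '[[0.004,0,0.004,0,0],[0.009,0,0.009,0,0],[0.013,0,0.014,0,0],[0.016,0,0.019,0,0],[0.019,0,0.024,0,0],[0.022,0,0.029,0,0]]'
python3 - <<'E'
from h import *
b=capture('side');save('s2',b['color'])
o=get_obs();d=o['tool_pos'][:2]-[526.8,-260.4];print(d@[np.cos(-1.769),np.sin(-1.769)],o['tool_pos'][2]-178)
print([(r['centre'],r['conf']) for r in tip_of(b,'cover_edge')[:1]])
q=[526.8,-260.4,-1.769]
for t in(.85,.4,.3,0):print(t,proj(b,pw(q,[[85-135*np.cos(t)+12*np.sin(t),0,72+135*np.sin(t)+12*np.cos(t)]])))
E
```

```text
time: 36.35
tool_pos: [524.3, -273.7, 335.9]
tcp_rot: [3.141, 0.001, 1.37]
contact_force: [-0.4, -2.5, 0.3]
grip_width: 0.2
finger_force: 0.8
time: 36.85
tool_pos: [528.9, -251.3, 307.0]
tcp_rot: [3.141, -0.0, 1.372]
contact_force: [0.5, 0.6, 2.6]
grip_width: 0.3
finger_force: 0.8
-9.79144422831337 127.91205088668107
[([260.6, 145.1], 0.52)]
0.85 [[263.00647592 131.97073743]]
0.4 [[259.13365137 148.08324941]]
0.3 [[258.55989508 151.90393777]]
0 [[257.58994772 163.09332172]]
```

```bash
python3 -m inch '[[0.003,0,0.005,0,0],[0.006,0,0.01,0,0],[0.009,0,0.016,0,0],[0.011,0,0.022,0,0],[0.0125,0,0.027,0,0],[0.014,0,0.032,0,0],[0.015,0,0.036,0,0],[0.0155,0,0.039,0,0]]'
python3 -m inch '[[0,0,0.0015,0,0],[0,0,0.003,0,0],[0,0,0.003,0,0]]'
python3 -m inch '[[0,0,0.001,0,0],[0,0,0.002,0,0],[0,0,0.002,0,0]]'
```

```text
time: 37.62
tool_pos: [531.8, -236.5, 267.7]
tcp_rot: [-3.141, -0.0, 1.372]
contact_force: [0.2, 0.7, 1.4]
grip_width: 0.2
finger_force: 0.6
time: 37.87
tool_pos: [531.8, -236.6, 265.0]
tcp_rot: [-3.141, -0.0, 1.371]
contact_force: [-0.2, -0.1, 0.9]
grip_width: 0.3
finger_force: 0.0
time: 38.12
tool_pos: [531.8, -236.7, 263.3]
tcp_rot: [3.142, -0.0, 1.371]
contact_force: [0.6, 0.1, 1.1]
grip_width: 0.1
finger_force: 0.1
```

```bash
python3 -m inch '[[0,0,0.0005,0,0],[0,0,0.001,0,0],[0,0,0.001,0,0]]'
python3 -m inch '[[0,0,0.0005,0,0],[0,0,0.001,0,0],[0,0,0.001,0,0]]'
```

```text
time: 38.37
tool_pos: [531.8, -236.7, 262.3]
tcp_rot: [3.142, 0.0, 1.371]
contact_force: [-0.1, 0.0, 1.0]
grip_width: 0.4
finger_force: 0.3
time: 38.62
tool_pos: [531.8, -236.6, 262.3]
tcp_rot: [3.141, 0.0, 1.372]
contact_force: [-2.8, 1.5, 7.7]
grip_width: 0.3
finger_force: 4.0
```

```bash
python3 -m inch '[[0,0,0.0005,0,0],[0,0,0.0007,0,0],[0,0,0.0007,0,0]]'
python3 -m inch '[[0,0,-0.002,0,0],[0,0,-0.01,0,0],[0,0,-0.03,0,0],[0,0,-0.06,0,0],[0,0,-0.1,0,0],[0,0,-0.14,0,0],[0,0,-0.17,0,0],[0,0,-0.17,0,0]]'
python3 -m inch '[[-0.04,0,0,0,0],[-0.08,0,0,0,0],[-0.12,0,0,0,0],[-0.12,0,0,0,0],[-0.12,0,0,0,0]]'
python3 - <<'E'
from h import *
c=capture('wrist');b=capture('side');save('w11',c['color'])
x=cv2.resize(c['color'][:200,130:390],(780,600));y=cv2.resize(b['color'][120:220,215:315],(600,600));
im=np.hstack([x,y]);save('fin',cv2.resize(im,(800,348)))
q=[526.8,-260.4,-1.769]
for t in(0,.05,.1):print(t,proj(b,pw(q,[[85-135*np.cos(t)+12*np.sin(t),0,72+135*np.sin(t)+12*np.cos(t)]])),[r['centre'] for r in tip_of(b,'cover_edge')[:1]])
E
```

```text
time: 38.87
tool_pos: [531.8, -236.6, 262.2]
tcp_rot: [3.141, 0.0, 1.372]
contact_force: [-3.9, 3.5, 11.2]
grip_width: 0.4
finger_force: 6.2
time: 39.53
tool_pos: [532.2, -237.0, 438.4]
tcp_rot: [3.129, 0.005, 1.371]
contact_force: [-0.5, -0.0, 0.4]
grip_width: 0.8
finger_force: 0.0
time: 39.95
tool_pos: [507.2, -356.3, 429.6]
tcp_rot: [-3.14, -0.001, 1.368]
contact_force: [0.1, 0.8, -0.6]
grip_width: 0.4
finger_force: 0.0
0 [[257.58994772 163.09332172]] [[258.4, 162.3]]
0.05 [[257.67060918 161.29045072]] [[258.4, 162.3]]
0.1 [[257.78405199 159.45529894]] [[258.4, 162.3]]
```

View pics/fin.png

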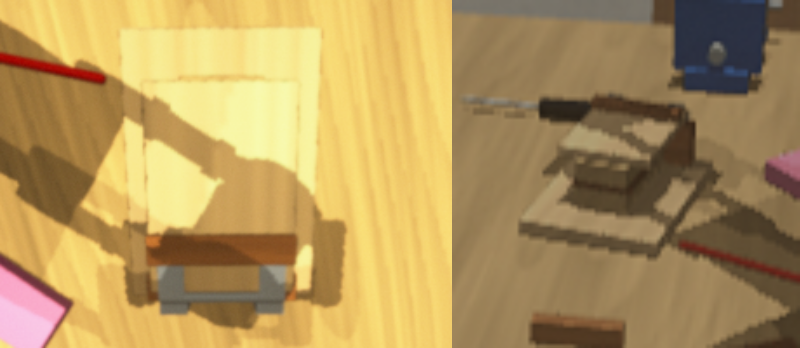

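The cover lies flat on the stack (left panel at (220,160), right panel at (620,140)), the layers are centred beneath it, and the pencil and pink piece are undisturbed.

```bash
python3 -c "
from plant import *
print(close_job())"
```

```text
the job is handed in; nothing more can be done
None
```

The sheet and second blank are centred and pushed home against the fence, the cover is folded flat on the stack, and the job was handed in at about 40 s; the blank had to go back to its bearers once for a higher grip.

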